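# Open the latched sample case and stow the amber jar

### The job

Open the blue-lidded sample case: pull up the red paddle set into its lid to trip the latch, and swing the lid right back so that it stands wide open by itself. Then set the small amber jar down gently, upright, in the empty compartment of the case, let go, and leave the other things on the bench where they are.

Things in the scene. Friction and masses are not known exactly. Their poses are not given: they have to be found in the camera images.
- case: Grey case 200 (x) x 260 (y) x 90 mm high, fixed to the bench; its closed lid adds 50 mm. Origin: centre of its underside; x from its front (paddle side) to its back (hinge side), z up. Walls 6 mm, inner floor at z = 8. A white partition 68 mm high at y = -34 splits it: y -31 to +124 mm is empty, the rest holds fixed vials. A keeper sticks in 14 mm at the middle of the front rim.
- lid (a joint): Hinge of the blue lid, rad: 0 shut, 1.57 upright, 1.75 against its stop. Lid 200 (x) x 260 (y) x 50 mm, 0.45 kg. Cannot rise while latched. The hinge is stiff (0.65 N m friction): it stays at any angle it is left; about 6 N at the front edge raises it. Its underside, the plane through the hinge line, is closed over the middle 130 mm of its width out to the front edge, so it can be pushed there.
- lid_hinge (a point): Middle of the lid's hinge line, at the case's x = +100 mm, z = 90 mm. Turns with the lid: with the lid shut its axes are those of the case.
- paddle (a joint): Hinge of the red paddle, rad, relative to the lid: 0 flush with the lid, 0.6 at its stop with the free edge raised. Sprung, it falls back by itself; the latch is free above about 0.3. 1 to 6 N upward at the free edge turn it; pulled on at its stop, it carries the lid up with it.
- paddle_lip (a point): Middle of the paddle's free front edge, mid thickness; shut: case x = -107, z = 136 mm; axes of the paddle (shut: the case's). Red plate 70 (x) x 60 (y) x 8 mm, top flush with the lid, hinged 70 mm behind this point. Round it a black dish 68 mm deep (x), 130 mm wide (35 mm free each side), open to front and top, 37 mm free under the paddle. The edge stands 7 mm proud of the lid's front.
- jar: Amber glass jar with white cap, 46 mm diameter, 75 mm high, about 0.13 kg, loose, upright on the bench to the robot's left. Origin: centre of its underside, z up. It trades places with the blue-capped jar.
- compartment (a point): A point on the floor of the empty compartment, in the middle of it (case's x = 0, y = +46 mm, z = 8 mm); axes of the case. Clear space about it: 188 mm in x, 155 mm in y.
- blue_jar: Clear glass jar with blue cap, same size as the amber jar, loose; to be left alone. Origin: centre of its underside.
- crucible: White bowl, 80 mm across, 45 mm high, loose, left alone; origin: centre of its underside.
- beaker: Glass beaker 70 mm across, 90 mm high, loose, left alone; origin: centre of its underside.
- jar_lid: Yellow jar lid, a disc 64 mm across, 12 mm thick, lying loose on the bench, left alone; origin: centre of its underside.
There are look-alikes about, which are no part of the job. What is meant by the jar is not brown or yellow, and is the smaller of those in its own colour.

How it is judged:
By the outcome, as a careful person would: the job done as asked, in the order asked, and still so for the second after the job is handed in, with the robot touching nothing.
It also fails if it takes over 67 s, if anything falls off the work surface, if the arm or the gripper's body presses on something with over 40 N, if the wrist force passes 120 N, or if a joint passes its speed limit or range.

### The arm

A 7-joint arm with a two-finger parallel gripper is mounted at the origin on the work surface. World frame = base frame: x ahead of the robot, y to its left, z up, the work surface at z = 0. Lengths are in m, angles in rad, forces in N, time in s.
With the tool pointing down it reaches from about 0.4 to 0.85 m from the base axis. Payload 10.4 kg.
Tool frame: the origin (TCP) lies midway between the tips of the shut fingers; the grasp point (between the pads) lies 19 mm behind it (r.grasp_offset is the distance from the TCP to the grasp point, in m); x points along the fingers, y is the direction in which the jaws open and shut, and the axes are right-handed (so a half turn about x gives the same grasp; the last joint's range is limited). The gripper opens to 87 mm and grips with 3 to 60 N. Pads are 19 mm wide; open, the fingers measure 117 mm over their backs; the gripper's body (75 mm by 190 mm) begins 51 mm behind the grasp point.
Start: joints at [-1.313, 0.332, -0.065, 1.46, 0.022, 1.35, -0.088], TCP at [0.173, 0.601, 0.223] pointing down, gripper open.
Joint ranges: [-2.6, 2.6], [-0.5, 2.12], [-1.47, 1.34], [0.16, 2.42], [-1.27, 4.41], [0.06, 2.06], [-2.6, 2.6]. Speed limits (rad/s): [2.22, 2.22, 2.79, 2.79, 3.14, 3.14, 3.14].

### API

Orientations are given as a unit quaternion [x, y, z, w].
In Python, from bench import r, vision, close_job gives the robot as it stands. The module is installed in compiled form; this text tells all that it offers.
- The arm moves only by the shell command python3 -m pendant 'ROWS' [OPENING] [FORCE]. ROWS is text: rows parted by semicolons, each of 6 numbers parted by spaces: the shift along the tool's x, y, z in units of 0.25 m (1.0 is 0.25 m), then the turn, a rotation vector about the tool's x, y, z in units of 1.5 rad (1.0 is 1.5 rad). A call has 1 to 8 rows; each row is the pose to reach, as a shift and turn from the pose commanded when the call began, along the tool's axes at that moment; what a row does not reach only later rows make up. A row lasts 1/10 s, in which the tool goes at most 50 mm and 8.59 degrees, less where a joint would pass 70% of its speed; a pose out of reach is approached as far as the arm can. A call with a number of a shift or a turn outside -1 to 1 is refused whole. A call with a gripper value outside its range is refused whole. OPENING is the gripper command: -1 is shut, 1 is fully open, values between are in proportion, set as the call begins (- or left out, the last holds). The fingers move at their own pace and stop on an object; FORCE is the grip in N (left out, the last holds). Time passes only in rows, so rows that repeat a pose let the fingers close. It gives the time, the measured TCP pose, the force and the opening at its end, in the units of the state.
- r.read_state(): the state, without advancing time (a new reading comes with each control period).
- vision.camera(name): name is "side" or "top"; returns (picture, depth): 400x640x3 uint8, blue, green, red; 400x640 float32, m along the optical axis (not along the pixel's ray), 0 where there is no reading.
- vision.get_calibration(name): a dict with "camera_matrix" (3x3 intrinsics, pixels), "k1" (the pictures are not rectified: a ray, as slopes to the right and down, at radius r is drawn at 1 + k1 r^2 times it, then the intrinsics apply), "rvec" (rotation vector, rad) and "tvec" (3), from world to camera coordinates, as OpenCV has them. Camera axes: x right, y down, z forward; pixel columns grow to the right and rows downward; lengths in m; the calibration is good to about 2 mm. A picture is of the moment at which its call begins. get_calibration takes no time and is no camera call.
- close_job(): hands the job in, once; it reports no verdict.
The state is a dict: "time": time; "joint_positions": joint angles; "joint_vel": joint speeds; "joint_torque": joint torques, N m; "ee_pos": TCP position; "eef_rot": TCP orientation; "ft_force": force on the tool from outside, world axes, zero at the start; "torque": the same for the moment, N m; "width": finger opening in m.
Only numpy, scipy, OpenCV 4.12 (cv2) and the standard library are available. Lean on these libraries where they do the work, as an engineer would, in place of code of your own. Each camera call takes 0.05 s, during which the arm holds its last target. There are 200 camera calls.

## Working session

There is one attempt and no reset: what is moved stays moved. The work goes in short steps, Python scripts to look and compute and a shell command to move; the robot and the scene stay as the last step left them, time stands still between calls to the robot, and variables do not carry over. Pictures are saved under pics/ and viewed, about 8 in all and at most 12, crops included, and the job is handed in when it is done.

```bash
mkdir -p pics
cat > h.py <<'E'
import numpy as np, cv2
from scipy.spatial.transform import Rotation as R
from bench import r, vision, close_job
def snap(n,f):
    p,d=vision.camera(n); cv2.imwrite(f'pics/{f}.png',p); np.save(f'pics/{f}.npy',d); return p,d
def world(n,u,v,z):
    """pixel + depth -> world"""
    c=vision.get_calibration(n);K=np.array(c['camera_matrix']);k=c['k1']
    u=np.asarray(u,float);v=np.asarray(v,float)
    x=(u-K[0,2])/K[0,0];y=(v-K[1,2])/K[1,1]
    a,b=x.copy(),y.copy()
    for _ in range(30):
        s=1+k*(a*a+b*b);a=x/s;b=y/s
    Rm=cv2.Rodrigues(np.array(c['rvec'],float))[0];t=np.array(c['tvec'],float).ravel()
    return (np.stack([a*z,b*z,z*np.ones_like(a)],-1)-t)@Rm
def plane(n,u,v,h):
    """pixel ray at world height h"""
    o=world(n,u,v,0.0001);q=world(n,u,v,1.0);return o+(q-o)*((h-o[2])/(q-o)[2])
def torows(p,q=None,s=None):
    """target TCP pos p (world), quat q -> row in tool axes"""
    s=s or r.read_state();R0=R.from_quat(s['eef_rot'])
    d=R0.inv().apply(np.array(p)-s['ee_pos'])/.25
    w=(R0.inv()*R.from_quat(q)).as_rotvec()/1.5 if q is not None else np.zeros(3)
    return np.round(np.r_[d,w],3)
E
python3 - <<'E'
from h import *
a,_=snap('side','s0');b,_=snap('top','t0')
for n in('side','top'):
    c=vision.get_calibration(n);print(n,c['camera_matrix'],c['k1'],-cv2.Rodrigues(np.array(c['rvec'],float))[0].T@np.array(c['tvec']))
s=r.read_state();print(s);print(R.from_quat(s['eef_rot']).as_matrix().round(3))
E
```

```text
side [[424.3418372    0.         321.99681253]
 [  0.         424.3418372  203.28261391]
 [  0.           0.           1.        ]] 0.03540842029305234 [ 0.16878909 -0.49166296  0.96142739]
top [[378.43691136   0.         315.30482771]
 [  0.         378.43691136 202.16419742]
 [  0.           0.           1.        ]] -0.03669480572900982 [0.36285332 0.08612193 1.34602365]
{'time': 0.1, 'joint_positions': array([-1.31263243,  0.33283658, -0.06469806,  1.46083645,  0.02162546,
        1.34990536, -0.08847603]), 'joint_vel': array([ 1.95298127e-04, -2.56521910e-04,  1.74469374e-03, -9.50467576e-04,
        1.41889970e-05, -2.67058441e-04,  7.16460495e-04]), 'joint_torque': array([ 5.84507761e-04, -6.24540067e+01,  2.40722846e-02, -3.90714705e+01,
       -6.14798558e-02,  3.66327306e-02,  9.04513627e-05]), 'ee_pos': array([0.17309943, 0.60019712, 0.22182605]), 'eef_rot': array([ 0.09846843,  0.70018762, -0.09937759,  0.7001181 ]), 'ft_force': array([-0.56803342,  0.27041661, -0.18737688]), 'torque': array([-0.11127135,  0.00176113,  0.05751648]), 'width': 0.0871637501093709}
[[-0.     0.277  0.961]
 [-0.001  0.961 -0.277]
 [-1.    -0.001  0.   ]]
```

View pics/s0.png

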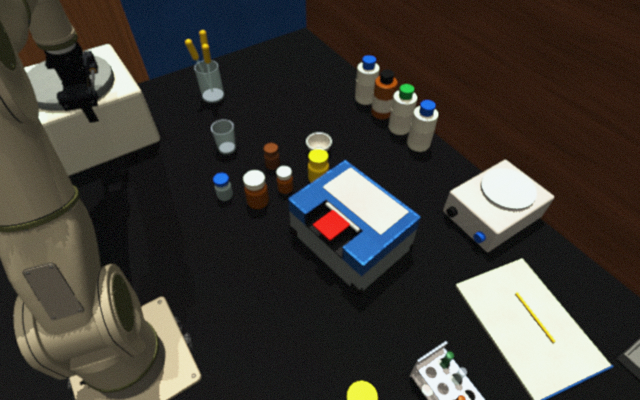

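View pics/t0.png

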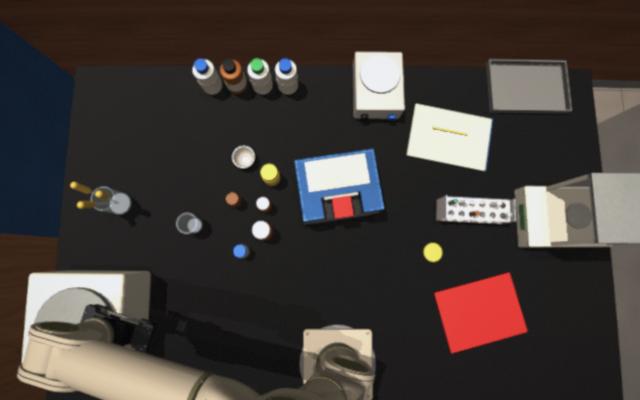

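The side view shows the case with its red paddle at (332,224), the small amber white-capped jar at (285,180), and a larger one at (256,190). In the top view the small jar is at (263,204), the big one at (262,230) and the paddle at (343,206). The brown jar and yellow items are decoys. Next I'll enlarge crops.

Run:
```python
from h import *
a=cv2.imread('pics/s0.png')[130:300,200:430];b=cv2.imread('pics/t0.png')[140:270,220:400]
a=cv2.resize(a,None,fx=3.4,fy=3.4,interpolation=cv2.INTER_CUBIC);b=cv2.resize(b,None,fx=4.4,fy=4.4,interpolation=cv2.INTER_CUBIC)
for im,f,o in((a,3.4,(200,130)),(b,4.4,(220,140))):
    for k in range(0,240,20):
        x=int(k*f)
        if x<im.shape[1]: cv2.putText(im,str(o[0]+k),(x,10),0,.35,(0,255,255),1);cv2.line(im,(x,12),(x,18),(0,255,255),1)
        if x<im.shape[0]: cv2.putText(im,str(o[1]+k),(0,x+4),0,.35,(0,255,255),1);cv2.line(im,(24,x),(30,x),(0,255,255),1)
cv2.imwrite('pics/s0c.png',a);cv2.imwrite('pics/t0c.png',b)
```

```text
(no output)
```

View pics/s0c.png

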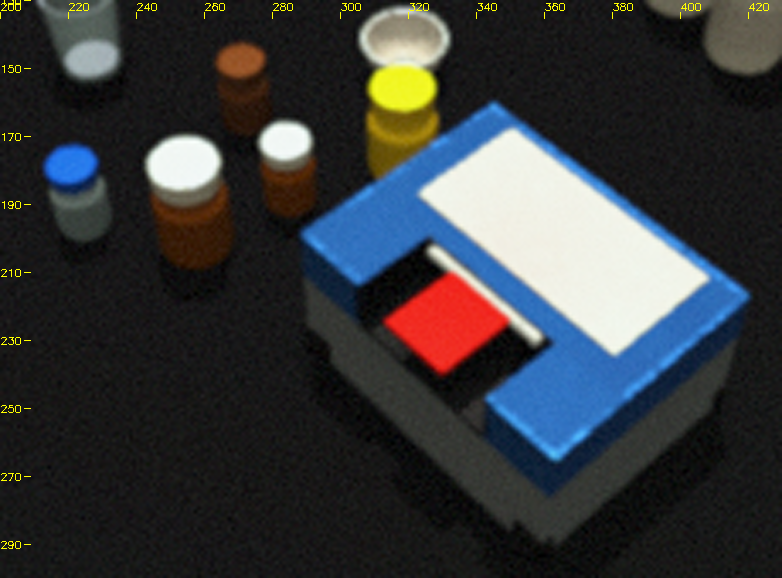

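View pics/t0c.png

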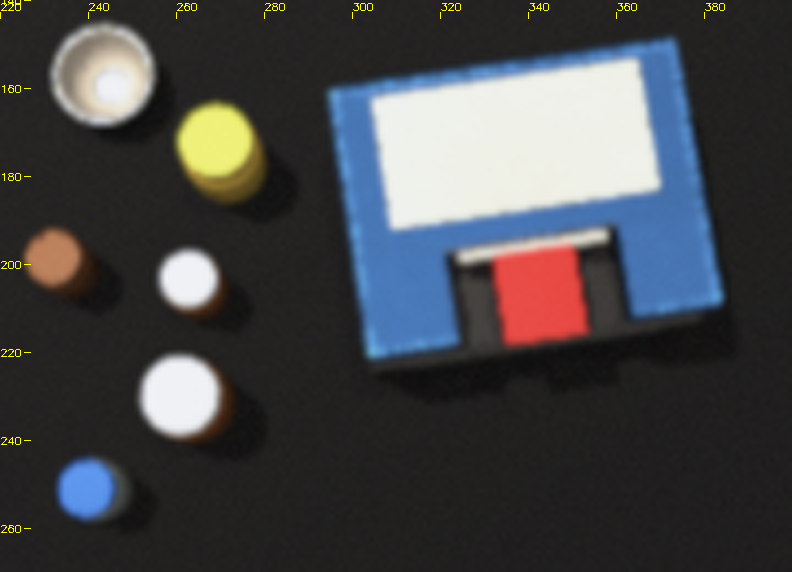

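The crops show, in enlarged-crop pixels: the small jar cap centre at side (286,142) and top (189,280). The lid corners are at side (303,233), (493,102), (749,296), (556,460) and top (370,357), (330,90), (676,40), (722,300). The paddle's free edge runs from top (503,346) to (589,335).

```bash
cat >> h.py <<'E'
def tri(us,ut):
    """two-view: closest point, gap"""
    o1,q1=world('side',*us,1e-4),world('side',*us,1.);o2,q2=world('top',*ut,1e-4),world('top',*ut,1.)
    d1,d2=q1-o1,q2-o2
    k=np.linalg.lstsq(np.c_[d1,-d2],o2-o1,rcond=None)[0]
    a,b=o1+k[0]*d1,o2+k[1]*d2;return (a+b)/2,np.linalg.norm(a-b)
sc=lambda p:((p[0]+.5)/3.4-.5+200,(p[1]+.5)/3.4-.5+130)
tc=lambda p:((p[0]+.5)/4.4-.5+220,(p[1]+.5)/4.4-.5+140)
E
python3 - <<'E'
from h import *
S=dict(fl=(303,233),bl=(493,102),br=(749,296),fr=(556,460),jar=(286,142),big=(184,163),pl=(385,322),pr=(443,375),blue=(71,165),bj=(241,61))
T=dict(fl=(370,357),bl=(330,90),br=(676,40),fr=(722,300),jar=(189,280),big=(180,396),pl=(503,346),pr=(589,335),blue=(87,489),bj=(54,258))
P={}
for k in S:
    P[k],g=tri(sc(S[k]),tc(T[k]));print(k,P[k].round(4),'gap',round(g,4))
for a,b in(('fl','bl'),('fr','br'),('fl','fr'),('bl','br')): print(a,b,np.linalg.norm(P[a]-P[b]).round(4))
ex=(P['bl']+P['br']-P['fl']-P['fr'])[:2];ey=(P['fl']+P['bl']-P['fr']-P['br'])[:2]
print('yaw',np.arctan2(ex[1],ex[0]),np.arctan2(-ey[0],ey[1]))
c=sum(P[k] for k in('fl','fr','bl','br'))/4;print('centre',c)
yaw=(np.arctan2(ex[1],ex[0])+np.arctan2(-ey[0],ey[1]))/2
d=np.load('pics/t0.npy')
for k in('jar','fl','pl'):
  u,v=tc(T[k]);print(k,world('top',u,v,d[int(round(v)),int(round(u))]))
M=np.array([[np.cos(yaw),-np.sin(yaw)],[np.sin(yaw),np.cos(yaw)]])
for n,p in dict(lip=(-.107,0),hinge=(.1,0),comp=(0,.046)).items(): print(n,c[:2]+M@p)
E
```

```text
fl [0.4753 0.113  0.1438] gap 0.004
bl [0.6718 0.1446 0.1439] gap 0.0001
br [ 0.7105 -0.1126  0.1449] gap 0.0008
fr [ 0.5159 -0.1428  0.1435] gap 0.0002
jar [0.5398 0.2543 0.0774] gap 0.0028
big [0.4485 0.2555 0.1057] gap 0.0025
pl [0.4841 0.0162 0.1371] gap 0.0039
pr [ 0.4914 -0.046   0.1418] gap 0.003
blue [0.3795 0.3282 0.0785] gap 0.0018
bj [0.5561 0.3587 0.0783] gap 0.0022
fl bl 0.199
fr br 0.197
fl fr 0.259
bl br 0.2601
yaw 0.15675275030024452 0.15354763416494557
centre [5.93362140e-01 5.43145850e-04 1.44025624e-01]
jar [0.53850023 0.25483105 0.07716773]
fl [0.47418031 0.11392844 0.13535645]
pl [0.48731956 0.01407693 0.08666043]
lip [ 0.48764739 -0.0159914 ]
hinge [0.69216097 0.01599599]
comp [0.58625383 0.04599061]
```

```bash
cat >> h.py <<'E'
C=np.array([.5934,.0005]);YAW=.155
def case(p): # case -> world
    p=np.array(p,float);c,s=np.cos(YAW),np.sin(YAW);return np.array([C[0]+c*p[0]-s*p[1],C[1]+s*p[0]+c*p[1],p[2]])
def down(pitch=0): # tool: x down, z along case x; pitch>0 leans fingers toward +x
    m=R.from_euler('z',YAW).as_matrix()@np.array([[0,0,1],[0,1,0],[-1,0,0.]])
    return (R.from_matrix(m)*R.from_euler('y',-pitch)).as_quat()
def pinch(th,ph,L=.055): # pinch point, case frame
    x,z=-.137-L*np.cos(ph),.046+L*np.sin(ph)
    return np.array([.1+x*np.cos(th)+z*np.sin(th),0,.09-x*np.sin(th)+z*np.cos(th)])
E
python3 - <<'E'
from h import *
print(torows([.173,.6,.29]))
w=case([-.092,0,.25]);print(w,torows(w,down()))
w=case([-.092,0,.117]);print(w)
for th,ph in((0,0),(0,.3),(0,.6),(.3,.6),(.6,.6),(1,.6),(1.4,.6),(1.75,.6)): print(th,ph,pinch(th,ph).round(3),case(pinch(th,ph)).round(3))
E
```

```text
[-0.273 -0.001 -0.     0.     0.     0.   ]
[ 0.50250294 -0.01370297  0.25      ] [-1.100e-01 -1.995e+00  1.946e+00 -2.900e-01 -0.000e+00  1.000e-03]
[ 0.50250294 -0.01370297  0.117     ]
0 0 [-0.092  0.     0.136] [ 0.503 -0.014  0.136]
0 0.3 [-0.09   0.     0.152] [ 0.505 -0.013  0.152]
0 0.6 [-0.082  0.     0.167] [ 0.512 -0.012  0.167]
0.3 0.6 [-0.051  0.     0.218] [ 0.543 -0.007  0.218]
0.6 0.6 [-0.007  0.     0.257] [ 0.586 -0.001  0.257]
1 0.6 [0.066 0.    0.285] [0.659 0.011 0.285]
1.4 0.6 [0.145 0.    0.283] [0.737 0.023 0.283]
1.75 0.6 [0.208 0.    0.256] [0.799 0.033 0.256]
```

```bash
python3 -m pendant '-0.2 -0.1 0.1 0 0 0;-0.27 -0.25 0.24 -0.04 0 0;-0.27 -0.4 0.39 -0.1 0 0;-0.27 -0.55 0.53 -0.15 0 0;-0.27 -0.7 0.68 -0.2 0 0;-0.27 -0.85 0.82 -0.25 0 0;-0.27 -0.98 0.95 -0.29 0 0;-0.27 -0.98 0.95 -0.29 0 0' 1
python3 - <<'E'
from h import *
print(torows(case([-.092,0,.25]),down()))
E
```

```text
time: 0.9
ee_pos: [0.3359, 0.2947, 0.2902]
eef_rot: [-0.053, 0.705, 0.053, 0.705]
ft_force: [0.5, 0.3, 0.0]
width: 0.087
[ 0.161 -1.32   0.474 -0.003  0.     0.   ]
```

```bash
python3 -m pendant '0 -0.15 0.05 0 0 0;0 -0.3 0.1 0 0 0;0 -0.45 0.16 0 0 0;0 -0.6 0.22 0 0 0;0 -0.75 0.28 0 0 0;0 -0.9 0.34 0 0 0;0.05 -1 0.4 0 0 0;0.05 -1 0.45 0 0 0' && python3 -m pendant '0.05 -0.15 0.01 0 0 0;0.1 -0.3 0.02 0 0 0;0.1 -0.32 0.02 0 0 0;0.1 -0.32 0.02 0 0 0'
python3 - <<'E'
from h import *
print(torows(case([-.092,0,.117]),down()))
b,_=snap('side','s1');a=cv2.resize(b[90:290,200:440],None,fx=3.3,fy=2.97 if 0 else 3,interpolation=2);cv2.imwrite('pics/s1c.png',a)
E
```

```text
time: 1.7
ee_pos: [0.4836, 0.0653, 0.2764]
eef_rot: [-0.053, 0.706, 0.052, 0.705]
ft_force: [-0.7, 1.2, 1.4]
width: 0.0868
time: 2.1
ee_pos: [0.5, -0.0099, 0.2521]
eef_rot: [-0.054, 0.705, 0.053, 0.705]
ft_force: [-0.8, 1.6, -0.3]
width: 0.087
[ 0.541 -0.017  0.008 -0.002 -0.001  0.   ]
```

View pics/s1c.png

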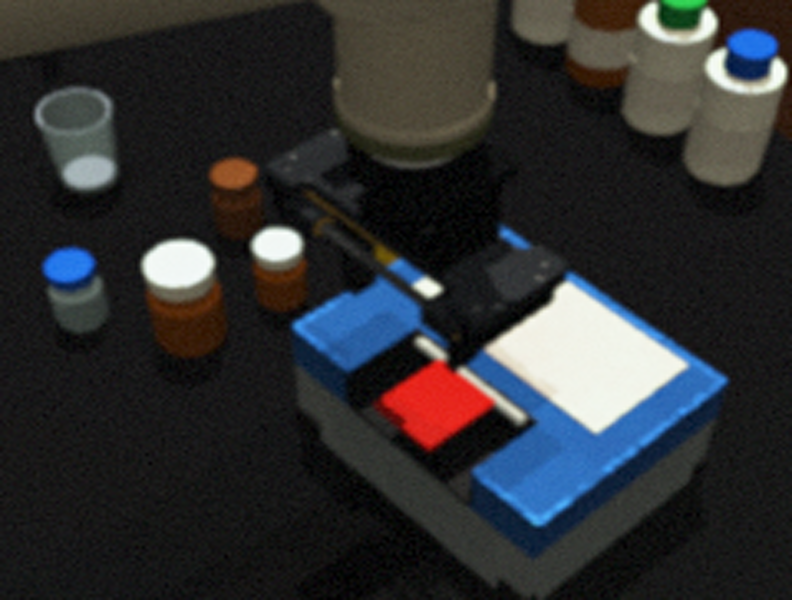

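The gripper hangs above the paddle at (435,405) in the crop, with the jaws along the case's y. Now I'll go down in stages and watch the force.

```bash
python3 -m pendant '0.12 -0.017 0.008 0 0 0;0.24 -0.017 0.008 0 0 0;0.34 -0.017 0.008 0 0 0;0.4 -0.017 0.008 0 0 0;0.44 -0.017 0.008 0 0 0;0.48 -0.017 0.008 0 0 0;0.52 -0.017 0.008 0 0 0;0.54 -0.017 0.008 0 0 0' && python3 -m pendant '0 0 0 0 0 0;0 0 0 0 0 0;0 0 0 0 0 0;0 0 0 0 0 0;0 0 0 0 0 0;0 0 0 0 0 0' -1 25
```

```text
time: 2.95
ee_pos: [0.5028, -0.0123, 0.1169]
eef_rot: [-0.055, 0.705, 0.055, 0.705]
ft_force: [0.3, 1.1, 0.1]
width: 0.087
time: 3.55
ee_pos: [0.5031, -0.0132, 0.1178]
eef_rot: [-0.055, 0.705, 0.054, 0.705]
ft_force: [-0.4, -3.1, 1.4]
width: 0.0595
```

```bash
python3 -m pendant '-0.03 0 0 0 0 0;-0.06 0 0.007 0 0 0;-0.09 0 0.02 0 0 0;-0.124 0 0.038 0 0 0;-0.124 0 0.038 0 0 0'
python3 - <<'E'
from h import *
p0=pinch(0,.6)
for th in np.arange(.1,1.8,.1): d=(pinch(th,.6)-p0)/.25;print(round(th,1),(-d[2]).round(3),d[0].round(3))
E
```

```text
time: 4.05
ee_pos: [0.5105, -0.0121, 0.1484]
eef_rot: [-0.054, 0.707, 0.054, 0.703]
ft_force: [-9.3, -5.4, 1.4]
width: 0.0596
0.1 -0.071 0.034
0.2 -0.139 0.076
0.3 -0.202 0.124
0.4 -0.26 0.178
0.5 -0.312 0.237
0.6 -0.358 0.301
0.7 -0.398 0.37
0.8 -0.43 0.442
0.9 -0.455 0.518
1.0 -0.472 0.595
1.1 -0.482 0.673
1.2 -0.483 0.752
1.3 -0.477 0.831
1.4 -0.463 0.909
1.5 -0.441 0.985
1.6 -0.412 1.059
1.7 -0.376 1.129
```

```bash
python3 -m pendant '-0.036 0 0.015 0 0 0;-0.071 0 0.034 0 0 0;-0.105 0 0.055 0 0 0;-0.139 0 0.076 0 0 0;-0.17 0 0.1 0 0 0;-0.202 0 0.124 0 0 0;-0.202 0 0.124 0 0 0'
python3 - <<'E'
from h import *
b,_=snap('side','s2');a=cv2.resize(b[60:290,200:440],None,fx=2.6,fy=2.6,interpolation=2);cv2.imwrite('pics/s2c.png',a)
E
```

```text
time: 4.75
ee_pos: [0.5423, -0.0072, 0.1994]
eef_rot: [-0.054, 0.706, 0.054, 0.704]
ft_force: [-4.5, -4.5, -1.3]
width: 0.0596
```

View pics/s2c.png

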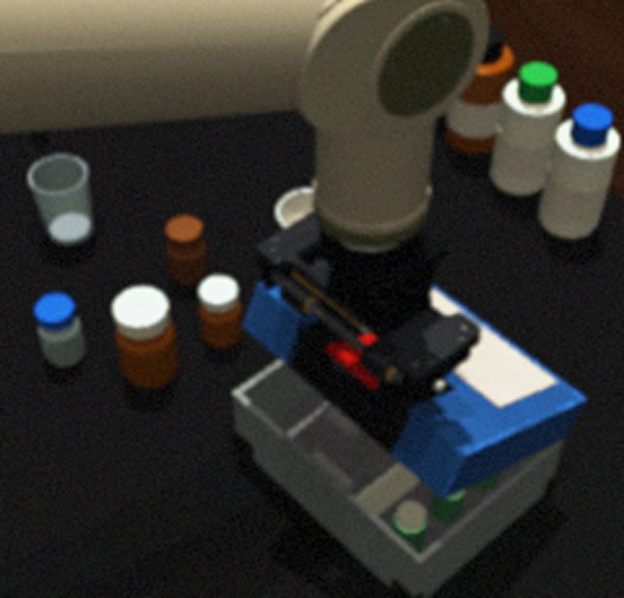

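The lid is up by about 0.3 rad, with the red paddle pinched. I'll keep going along the arc.

```bash
python3 -m pendant '-0.058 0 0.054 0 0 0;-0.11 0 0.113 0 0 0;-0.156 0 0.177 0 0 0;-0.196 0 0.246 0 0 0;-0.228 0 0.318 0 0 0;-0.253 0 0.394 0 0 0;-0.253 0 0.394 0 0 0'; python3 -m pendant '-0.017 0 0.077 0 0 0;-0.027 0 0.155 0 0 0;-0.028 0 0.234 0 0 0;-0.028 0 0.234 0 0 0';  python3 - <<'E'
from h import *
b,_=snap('side','s3');a=cv2.resize(b[30:280,200:460],None,fx=2.4,fy=2.4,interpolation=2);cv2.imwrite('pics/s3c.png',a)
E
```

```text
time: 5.5
ee_pos: [0.6418, 0.0083, 0.2633]
eef_rot: [-0.055, 0.705, 0.054, 0.705]
ft_force: [0.4, -3.7, 4.3]
width: 0.0597
time: 5.9
ee_pos: [0.7001, 0.0174, 0.2703]
eef_rot: [-0.055, 0.704, 0.054, 0.706]
ft_force: [1.6, -2.6, 3.6]
width: 0.0598
```

View pics/s3c.png

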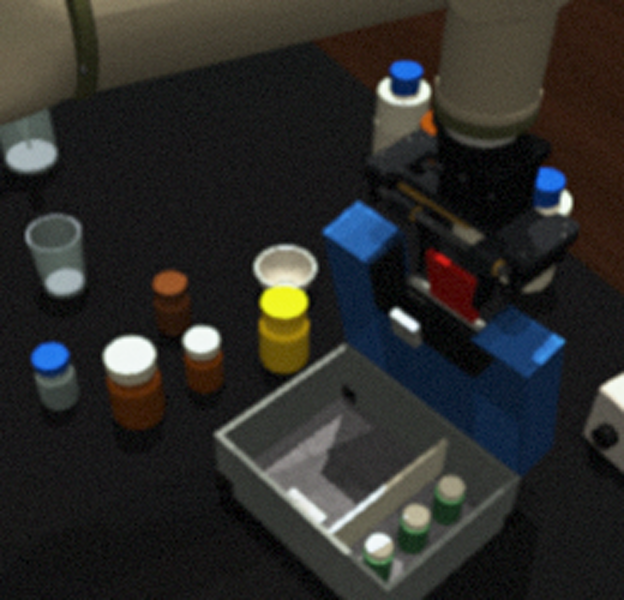

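```bash
python3 -m pendant '0.006 0 0.079 0 0 0;0.02 0 0.157 0 0 0;0.042 0 0.233 0 0 0;0.071 0 0.307 0 0 0;0.071 0 0.307 0 0 0'; python3 -m pendant '0.015 0 0.035 0 0 0;0.03 0 0.065 0 0 0;0.045 0 0.09 0 0 0;0.045 0 0.09 0 0 0';  python3 - <<'E'
from h import *
b,_=snap('side','s4');a=cv2.resize(b[30:280,200:460],None,fx=2.4,fy=2.4,interpolation=2);cv2.imwrite('pics/s4c.png',a)
E
```

```text
time: 6.45
ee_pos: [0.7763, 0.0293, 0.2518]
eef_rot: [-0.055, 0.704, 0.054, 0.706]
ft_force: [6.7, -3.6, 2.4]
width: 0.0599
time: 6.85
ee_pos: [0.7969, 0.0325, 0.2417]
eef_rot: [-0.055, 0.704, 0.054, 0.706]
ft_force: [-1.5, -3.1, 7.3]
width: 0.0595
```

View pics/s4c.png

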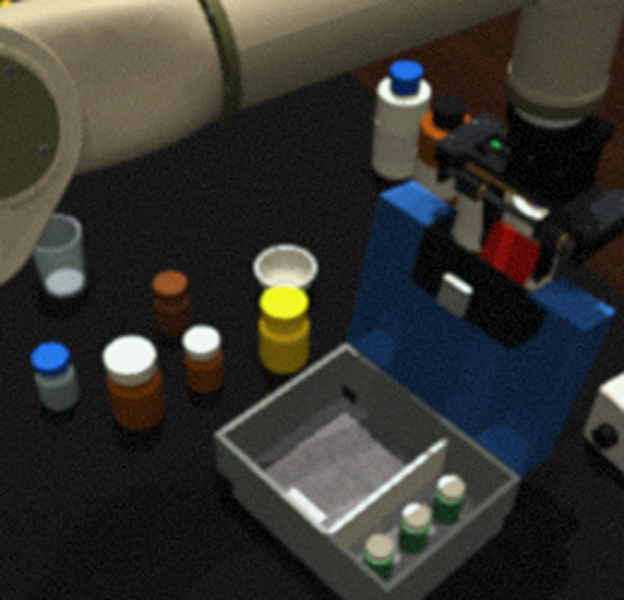

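```bash
python3 -m pendant '0 0 0 0 0 0;0 0 0 0 0 0;0 0 0 0 0 0;0 0 0 0 0 0' 1 && python3 -m pendant '-0.08 0 0 0 0 0;-0.16 0 0 0 0 0;-0.3 0 0 0 0 0;-0.45 0 0 0 0 0;-0.5 0 0 0 0 0;-0.5 0 0 0 0 0' &&  python3 - <<'E'
from h import *
b,_=snap('top','t5');a=cv2.resize(b[130:240,220:400],None,fx=4.4,fy=4.4,interpolation=2)
c,_=snap('side','s5');c=cv2.resize(c[50:270,200:460],None,fx=3,fy=3,interpolation=2)
cv2.imwrite('pics/t5c.png',a);cv2.imwrite('pics/s5c.png',c)
E
```

```text
time: 7.3
ee_pos: [0.796, 0.0337, 0.24]
eef_rot: [-0.054, 0.705, 0.055, 0.705]
ft_force: [-0.5, 0.0, 0.5]
width: 0.0821
time: 7.9
ee_pos: [0.7966, 0.0328, 0.3674]
eef_rot: [-0.055, 0.704, 0.054, 0.706]
ft_force: [-0.2, 0.5, 0.1]
width: 0.0869
```

View pics/s5c.png

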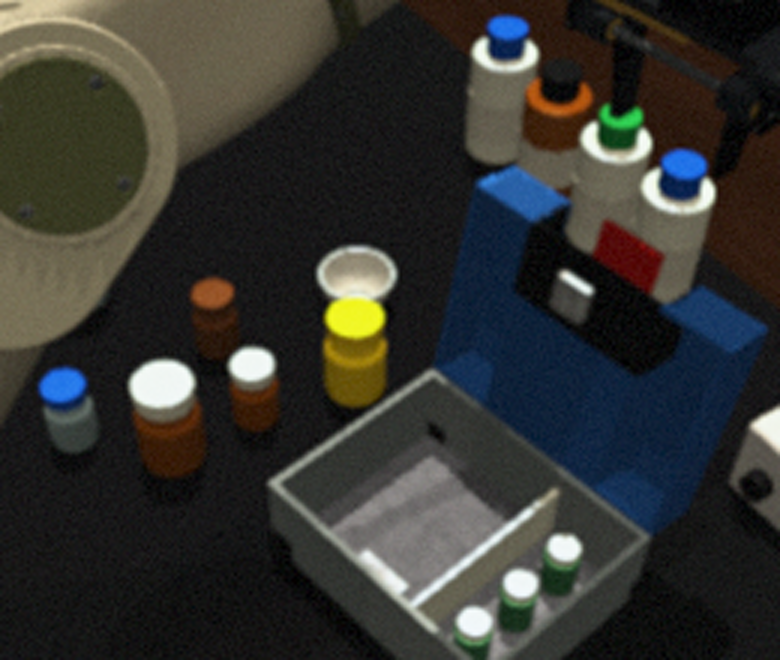

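The lid stands well back, with the paddle fallen back. Its front-edge corner (y=+130, underside) is at crop (478,186). I'll compute the angle from that corner and plan the jar.

Run:
```python
from h import *
def ycut(px,y):
    px=((px[0]+.5)/3-.5+200,(px[1]+.5)/3-.5+50)
    o=world('side',*px,1e-4);q=world('side',*px,1.)
    M=R.from_euler('z',-YAW).as_matrix();f=lambda p:M@(p-np.r_[C,0]);o,q=f(o),f(q)
    return o+(q-o)*((y-o[1])/(q-o)[1])
for p,y in(((478,186),.13),((766,328),-.13),((513,169),.13),((664,319),-.065)):
    w=ycut(p,y)-[.1,0,.09];print(p,w.round(3),'r',np.hypot(w[0],w[2]).round(3),'ang',np.arctan2(w[2],-w[0]).round(3))
s=r.read_state();print(s['joint_positions'].round(2))
print('jar above',torows([.539,.2545,.30],down()))
```

```text
(478, 186) [0.04  0.13  0.194] r 0.198 ang 1.774
(766, 328) [ 0.078 -0.13   0.197] r 0.211 ang 1.949
(513, 169) [0.083 0.13  0.189] r 0.206 ang 1.984
(664, 319) [ 0.045 -0.065  0.181] r 0.186 ang 1.812
[-0.23  0.86  0.56  0.44 -0.44  1.89  1.73]
jar above [ 2.570e-01  1.034e+00 -8.810e-01 -1.000e-03 -1.000e-03 -0.000e+00]
```

View pics/t5c.png

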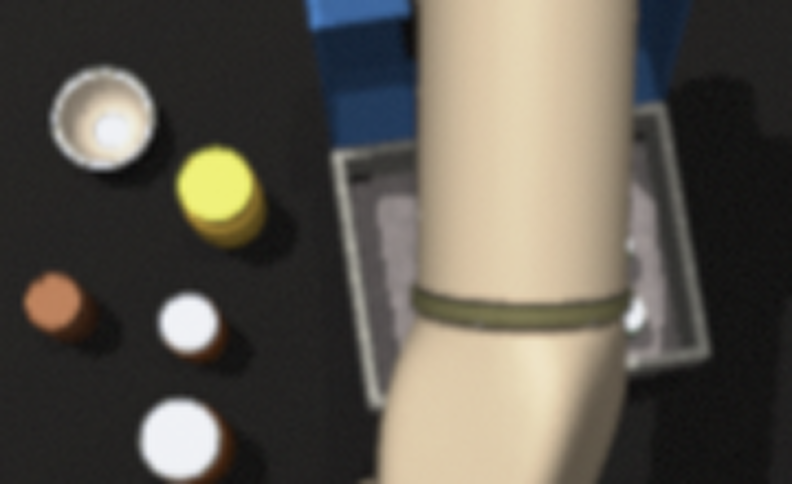

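Lid at about 1.75 rad (at its stop), standing by itself. Now to the jar.

```bash
python3 -m pendant '0 0.13 -0.11 0 0 0;0 0.26 -0.22 0 0 0;0 0.39 -0.33 0 0 0;0 0.52 -0.44 0 0 0;0 0.65 -0.55 0 0 0;0.06 0.78 -0.66 0 0 0;0.15 0.9 -0.77 0 0 0;0.25 1 -0.85 0 0 0' 1
python3 - <<'E'
from h import *
print(plane('top',268.9,172,.1).round(3))
print(torows([.539,.2545,.15],down()));print(torows([.539,.2545,.029],down()))
E
```

```text
time: 8.8
ee_pos: [0.5446, 0.2492, 0.3007]
eef_rot: [-0.055, 0.705, 0.056, 0.704]
ft_force: [0.9, -0.2, 0.8]
width: 0.0871
[0.641 0.233 0.1  ]
[ 0.603  0.024 -0.018  0.002 -0.001 -0.   ]
[ 1.087e+00  2.400e-02 -1.700e-02  2.000e-03 -1.000e-03 -0.000e+00]
```

```bash
python3 -m pendant '0.15 0.02 -0.015 0 0 0;0.3 0.02 -0.015 0 0 0;0.45 0.02 -0.015 0 0 0;0.6 0.02 -0.015 0 0 0;0.6 0.02 -0.015 0 0 0;0.6 0.02 -0.015 0 0 0'
python3 - <<'E'
from h import *
print(torows([.539,.2545,.029],down()))
b,_=snap('side','s6');a=cv2.resize(b[90:260,180:400],None,fx=3,fy=3,interpolation=2);cv2.imwrite('pics/s6c.png',a)
E
```

```text
time: 9.4
ee_pos: [0.5424, 0.2515, 0.1525]
eef_rot: [-0.055, 0.706, 0.054, 0.704]
ft_force: [0.4, -0.3, 1.2]
width: 0.087
[ 0.494  0.014 -0.011 -0.    -0.001  0.001]
```

View pics/s6c.png

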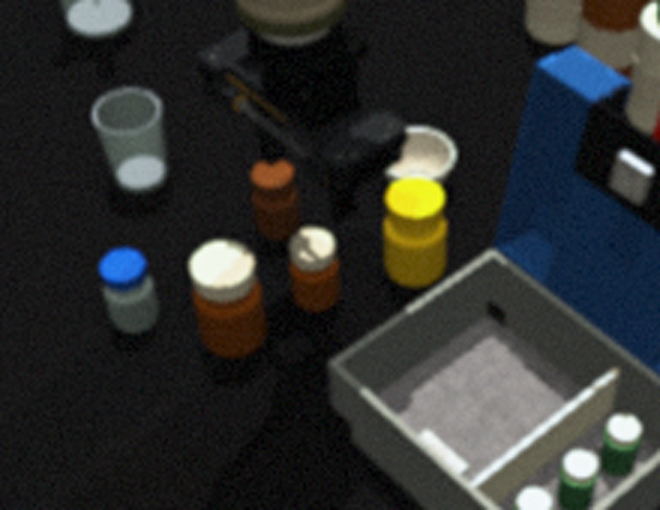

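The gripper is above the small amber jar, whose cap is at crop (313,248), and its neighbours are clear. Descend and grip gently.

```bash
python3 -m pendant '0.1 0.014 -0.011 0 0 0;0.2 0.014 -0.011 0 0 0;0.3 0.014 -0.011 0 0 0;0.38 0.014 -0.011 0 0 0;0.44 0.014 -0.011 0 0 0;0.48 0.014 -0.011 0 0 0;0.49 0.014 -0.011 0 0 0' && python3 -m pendant '0 0 0 0 0 0;0 0 0 0 0 0;0 0 0 0 0 0;0 0 0 0 0 0;0 0 0 0 0 0;0 0 0 0 0 0;0 0 0 0 0 0;0 0 0 0 0 0' -1 15 && python3 -m pendant '-0.1 0 0 0 0 0;-0.25 0 0 0 0 0;-0.4 0 0 0 0 0;-0.55 0 0 0 0 0;-0.68 0 0 0 0 0;-0.68 0 0 0 0 0'
python3 - <<'E'
from h import *
print(torows(case([0,.046,.2]),down()))
E
```

```text
time: 10.15
ee_pos: [0.5401, 0.2549, 0.0302]
eef_rot: [-0.055, 0.705, 0.055, 0.705]
ft_force: [-0.4, 0.4, 0.8]
width: 0.0869
time: 10.95
ee_pos: [0.54, 0.2549, 0.0304]
eef_rot: [-0.054, 0.705, 0.055, 0.705]
ft_force: [-0.4, 1.0, 0.5]
width: 0.0455
time: 11.55
ee_pos: [0.5421, 0.2554, 0.205]
eef_rot: [-0.053, 0.703, 0.056, 0.707]
ft_force: [0.3, 0.1, -1.9]
width: 0.0452
[ 0.018 -0.855  0.046 -0.001  0.004 -0.002]
```

```bash
python3 -m pendant '0 -0.12 0.01 0 0 0;0 -0.26 0.02 0 0 0;0 -0.4 0.03 0 0 0;0 -0.54 0.04 0 0 0;0 -0.68 0.046 0 0 0;0 -0.78 0.046 0 0 0;0 -0.855 0.046 0 0 0;0 -0.855 0.046 0 0 0' && python3 -m pendant '0.05 0 0 0 0 0;0.12 0 0 0 0 0;0.2 0 0 0 0 0;0.2 0 0 0 0 0'
python3 - <<'E'
from h import *
print(torows(case([0,.046,.038]),down()))
b,_=snap('side','s7');a=cv2.resize(b[90:290,220:440],None,fx=3,fy=3,interpolation=2);cv2.imwrite('pics/s7c.png',a)
E
```

```text
time: 12.35
ee_pos: [0.584, 0.0416, 0.1996]
eef_rot: [-0.053, 0.705, 0.052, 0.705]
ft_force: [-0.3, 0.1, -1.4]
width: 0.0455
time: 12.75
ee_pos: [0.582, 0.0469, 0.1466]
eef_rot: [-0.055, 0.707, 0.055, 0.703]
ft_force: [-0.7, 0.5, -1.9]
width: 0.0452
[ 0.434 -0.007  0.019  0.001 -0.004 -0.   ]
```

View pics/s7c.png

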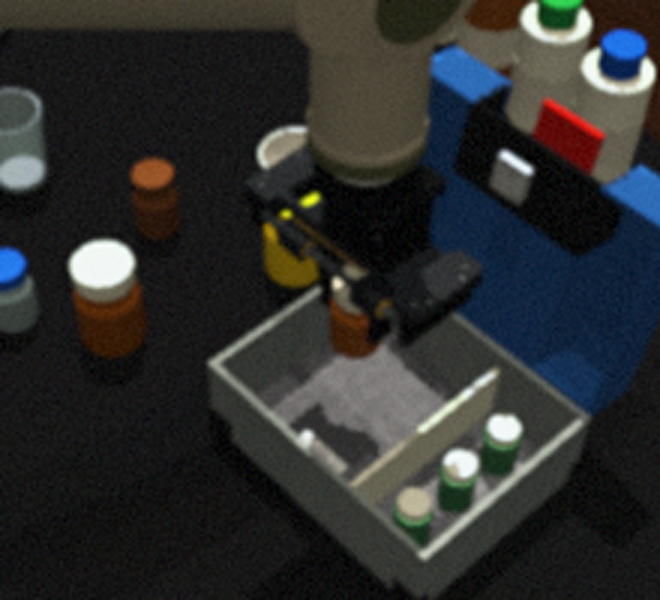

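The jar hangs upright over the empty compartment at crop (353,330), and the lid stays open. That was picture 12, so I'll finish on numbers. Lower it slowly until contact.

```bash
python3 -m pendant '0.1 -0.003 0.01 0 0 0;0.2 -0.007 0.019 0 0 0;0.28 -0.007 0.019 0 0 0;0.34 -0.007 0.019 0 0 0;0.38 -0.007 0.019 0 0 0;0.4 -0.007 0.019 0 0 0;0.41 -0.007 0.019 0 0 0;0.41 -0.007 0.019 0 0 0' && python3 -m pendant '0.004 0 0 0 0 0;0.008 0 0 0 0 0;0.008 0 0 0 0 0;0.008 0 0 0 0 0' && python3 -m pendant '0.004 0 0 0 0 0;0.008 0 0 0 0 0;0.008 0 0 0 0 0'
```

```text
time: 13.6
ee_pos: [0.5895, 0.0444, 0.0482]
eef_rot: [-0.054, 0.705, 0.055, 0.705]
ft_force: [-0.5, -0.4, -0.9]
width: 0.0451
time: 14.0
ee_pos: [0.5893, 0.0444, 0.0459]
eef_rot: [-0.054, 0.705, 0.055, 0.705]
ft_force: [0.4, -0.1, -2.1]
width: 0.0457
time: 14.3
ee_pos: [0.5891, 0.0443, 0.0436]
eef_rot: [-0.054, 0.705, 0.054, 0.705]
ft_force: [0.0, -0.6, -1.5]
width: 0.0453
```

```bash
python3 -m pendant '0.006 0 0 0 0 0;0.012 0 0 0 0 0;0.012 0 0 0 0 0;0.012 0 0 0 0 0' && python3 -m pendant '0.004 0 0 0 0 0;0.008 0 0 0 0 0;0.008 0 0 0 0 0'&& python3 -m pendant '0.004 0 0 0 0 0;0.004 0 0 0 0 0;0.004 0 0 0 0 0'
```

```text
time: 14.7
ee_pos: [0.5892, 0.0443, 0.0407]
eef_rot: [-0.054, 0.705, 0.054, 0.705]
ft_force: [-0.4, 0.1, -0.7]
width: 0.0451
time: 15.0
ee_pos: [0.5891, 0.0444, 0.0386]
eef_rot: [-0.054, 0.705, 0.054, 0.705]
ft_force: [-0.4, -0.3, -1.4]
width: 0.0455
time: 15.3
ee_pos: [0.5894, 0.0444, 0.0384]
eef_rot: [-0.054, 0.705, 0.055, 0.705]
ft_force: [-2.9, -0.9, 6.2]
width: 0.0453
```

Contact is at the expected height, 0.0384. Ease off, release, and rise.

```bash
python3 -m pendant '-0.002 0 0 0 0 0;-0.002 0 0 0 0 0' && python3 -m pendant '0 0 0 0 0 0;0 0 0 0 0 0;0 0 0 0 0 0;0 0 0 0 0 0;0 0 0 0 0 0;0 0 0 0 0 0' 1 && python3 -m pendant '-0.06 0 0 0 0 0;-0.15 0 0 0 0 0;-0.3 0 0 0 0 0;-0.45 0 0 0 0 0;-0.6 0 0 0 0 0;-0.75 0 0 0 0 0;-0.85 0 0 0 0 0;-0.85 0 0 0 0 0' && python3 -m pendant '-0.05 0.1 -0.1 0 0 0;-0.05 0.23 -0.2 0 0 0;-0.05 0.36 -0.3 0 0 0;-0.05 0.5 -0.4 0 0 0;-0.05 0.63 -0.5 0 0 0;-0.05 0.76 -0.6 0 0 0;-0.05 0.9 -0.7 0 0 0;-0.05 0.95 -0.75 0 0 0'
python3 - <<'E'
from h import *
p,d=snap('top','t8');q,_=snap('side','s8')
h=cv2.cvtColor(p,cv2.COLOR_BGR2HSV)
# expected cap pixel: white blob in compartment
m=((h[...,1]<60)&(h[...,2]>190)).astype(np.uint8)
n,_,st,ce=cv2.connectedComponentsWithStats(m)
for i in range(1,n):
    if 40<st[i,4]<600 and 225<ce[i,0]<400 and 140<ce[i,1]<260:
        u,v=ce[i];z=d[int(v),int(u)];print(st[i],ce[i].round(1),'depthpt',world('top',u,v,z).round(3),'@.083',plane('top',u,v,.083).round(3))
print('expect',case([0,.046,.083]))
# unmoved check vs first pictures
for nm,a,b in(('top','t0','t8'),('side','s0','s8')):
    A,B=cv2.imread(f'pics/{a}.png'),cv2.imread(f'pics/{b}.png')
    D=(cv2.absdiff(cv2.GaussianBlur(A,(5,5),0),cv2.GaussianBlur(B,(5,5),0)).max(2)>35).astype(np.uint8)
    n,_,st,ce=cv2.connectedComponentsWithStats(D);print(nm,[list(map(int,s)) for s in st[1:] if s[4]>12])
# lid front-edge heights by depth near lid
for v in range(100,170,6): print(v,world('top',330.,float(v),d[v,330]).round(3),end=' ')
E
```

```text
time: 15.5
ee_pos: [0.5893, 0.0443, 0.0384]
eef_rot: [-0.054, 0.705, 0.054, 0.705]
ft_force: [-1.0, 0.8, 1.8]
width: 0.0452
time: 16.1
ee_pos: [0.5892, 0.0443, 0.0383]
eef_rot: [-0.054, 0.705, 0.054, 0.705]
ft_force: [0.2, 0.5, 0.5]
width: 0.0835
time: 16.9
ee_pos: [0.5908, 0.0439, 0.2558]
eef_rot: [-0.054, 0.703, 0.055, 0.707]
ft_force: [-0.0, -0.4, -0.6]
width: 0.0869
time: 17.7
ee_pos: [0.3645, 0.2527, 0.2634]
eef_rot: [-0.056, 0.705, 0.056, 0.705]
ft_force: [0.5, 0.2, 0.6]
width: 0.0872
[238 152  16  16 196] [245.4 158.9] depthpt [0.712 0.331 0.002] @.083 [0.691 0.316 0.083]
[353 166   8   8  45] [356.8 169.6] depthpt [ 0.659 -0.067  0.066] @.083 [ 0.655 -0.065  0.083]
[344 170   8  44  60] [347.8 192. ] depthpt [ 0.58  -0.035  0.066] @.083 [ 0.577 -0.034  0.083]
[356 181   8   8  49] [359.4 184.7] depthpt [ 0.606 -0.076  0.065] @.083 [ 0.602 -0.073  0.083]
[319 182  12  13 120] [324.5 188.2] depthpt [0.59  0.045 0.083] @.083 [0.59  0.045 0.083]
[359 197   8   8  52] [362.2 200.4] depthpt [ 0.552 -0.085  0.062] @.083 [ 0.549 -0.082  0.083]
[335 210  15   7  73] [341.7 212.7] dept
[... 925 characters left out ...]
2], [410, 144, 47, 72, 827], [358, 150, 54, 49, 1008], [288, 159, 132, 118, 8450], [275, 165, 18, 23, 307], [0, 205, 127, 157, 7810], [0, 264, 16, 37, 319], [101, 264, 15, 7, 60], [106, 270, 11, 8, 41], [124, 271, 10, 16, 36], [101, 272, 4, 5, 16], [139, 295, 4, 8, 13], [141, 305, 6, 16, 68], [0, 306, 24, 54, 389], [153, 333, 48, 67, 1722], [68, 370, 8, 8, 47], [45, 372, 22, 7, 63], [76, 384, 13, 16, 135]]
100 [ 0.941  0.021 -0.001] 106 [0.916 0.022 0.003] 112 [0.893 0.022 0.001] 118 [0.766 0.035 0.277] 124 [0.76  0.033 0.242] 130 [0.724 0.036 0.289] 136 [0.718 0.034 0.253] 142 [0.712 0.032 0.214] 148 [0.703 0.031 0.178] 154 [0.696 0.028 0.13 ] 160 [0.686 0.027 0.092] 166 [0.684 0.023 0.011]
```

The jar cap measures (0.590, 0.045, 0.083), so the jar stands upright on the compartment floor. The lid underside runs from (0.686, z 0.092) to (0.724, z 0.289), about 1.75 rad. The gripper is clear, so I'll hand in.

```bash
python3 -c "
from bench import close_job,r
s=r.read_state();print(s['ft_force'],s['time']);print(close_job())"
```

```text
[-0.08448245 -1.01616155  0.36936048] 17.8
the job is handed in; nothing more can be done
None
```

The case is open and the small amber jar stands upright in its empty compartment. I handed the job in at 17.8 s.

**What I did:** I pinched the red paddle by its sides with the tool pointing down, lifted it until the latch tripped, and kept hold of it to swing the lid back. I then let go, picked up the small white-capped amber jar, lowered it onto the compartment floor and released it.

**Last checks:**
- **Lid:** it stands by itself at about 1.74 rad from the final depth reading, essentially at its stop. Some corner readings taken just after release scattered by a few hundredths of a radian.
- **Jar:** the cap top is at (0.590, 0.045, 0.083) m. That is the expected height for a jar upright on the floor, and about 4 mm from the middle of the compartment.
- **Forces:** it touched down with about 6 N, slightly firm for a gentle placing. I read the force only at the end of each call; every reading was below 12 N.
- **Robot:** the gripper was open and clear of everything, with no load on it.
- **Other things on the bench:** the before/after difference showed changes where the beaker and the blue-capped jar stand. I put these down to the arm blocking the view or its shadow. Both were in place in the last picture I viewed, just before the placing, and the gripper passed well above them afterwards, but I did not check them again unobstructed. I did not check the crucible and the yellow jar lid individually, and no change showed at either in the top view.

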